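# Lock a headset hanger into the slotted desk rail

### The job

Three headset hangers stand in the wooden rest, but one has lost a wing of its T-shaped foot and one has a bent stem; take the sound one and fix it upright in the slotted desk rail. Pass its foot into the slot, wings along the slot, feel along for the hidden opening where it drops in, press it down against the spring, give it a quarter turn and let it spring up, so that it stays locked with its head in line with the rail. Leave the two bad hangers standing in the rest and do not disturb the other things on the desk.

Things in the scene. Friction and masses are not known exactly. Their poses are not given: they have to be found in the camera images.
- rail: Aluminium desk rail, 342 mm long with its black end caps, 74 mm wide, 48 mm high, fixed to the desk. Origin: centre of its underside, on the desk; x runs along the slot, z up. A hanger is fixed here by its T-foot: wings along the slot, down through the hidden opening, press, quarter turn either way, let go.
- rail_slot (a point): Middle of the slot at the rail's top, 48 mm above the desk (axes as the rail). The slot is 13.5 mm wide, straight, and runs the rail's whole length; the lips beside it are 8 mm thick, with 2 mm chamfers at the slot's upper edges.
- rail_infill (a point): Point on the slot's middle line 40 mm above the desk, at the rail's middle: height of the black infill strip (4 mm thick) below the lips, on which a foot rests and slides, unable to turn. Centred somewhere within 45 mm of here along the slot (differs each time, not reported) is a cross-shaped opening: 53 mm long along the slot, its cross arm 18 x 56 mm. Find it by feel.
- rail_press (a point): 22 mm above the desk at the rail's middle: height of a foot's underside pressed fully down. A sprung plunger 54 mm wide lies under the opening: a foot over it falls 8 mm onto the plunger (to 32 mm above the desk) and stands there upright; the plunger yields at 4 N and takes 12 N to its stop 10 mm lower. A foot pressed to 22-26 mm above the desk is below the infill and can turn.
- rail_lock (a point): Point on the slot's middle line at the rail's middle, 30 mm above the desk: height of the underside of a locked foot. When turned 90 degrees (within about 8) and let go, the spring lifts the foot into the opening's cross arm, up against the lips, 30 mm above the desk: locked against turning and pulling.
- hanger_whole: The sound headset hanger, 133 mm tall, about 0.12 kg. Origin: centre of the foot's underside; z up the stem, x along the foot's wings. Steel T-foot 50 mm long (two equal wings, rounded ends), 10 mm wide, 10 mm high; round stem 10 mm thick with a grey plastic saddle-shaped head on top. Half a turn gives the same shape.
- hanger_whole_head (a point): Centre of the sound hanger's head, 112 mm above its underside: the place to grip, across its thickness. The head is 60 mm long (along the hanger's y, square to the wings), 20 mm thick with flat sides, 24 mm high; its two upturned ends, 8 mm thick, reach 9 mm higher.
- hanger_snapped: A hanger like the sound one but one wing of its foot (on its -x side) is broken off 8 mm from the stem's middle. Same origin and axes. Stays in the rest.
- hanger_bent: A hanger with a whole foot but with its stem bent 13 degrees halfway up, so that its head leans to +x, along the wings. Same origin and axes. Stays in the rest.
- rest: Wooden rest block, fixed, 36 mm deep (x), 240 mm long (y), 29.5 mm high, with three grooves along x, 12 mm wide, 80 mm apart, floors 12 mm above the desk. The hangers stand in the grooves, wings along them, the wing ends showing 7 mm at either side; which hanger is in which groove changes. Origin: centre of its underside.
- hole_punch: Loose bystander: two-hole punch behind the rest, 91x116x49 mm. Origin: centre of its underside.
- stapler: Loose bystander: desk stapler behind the rest, 36x152x41 mm. Origin: centre of its underside.
- mug: Loose bystander: green mug behind the rail, 86x118x96 mm. Origin: centre of its underside.
- sticky_notes: Loose bystander: block of sticky notes near the desk's front edge, 76x76x16 mm. Origin: centre of its underside.
- marker: Loose bystander: marker pen near the desk's front edge, 16x121x14 mm. Origin: centre of its underside.
Not all that is in view belongs to the job. Leave any red or turquoise look-alike of the hanger_bent alone.

How it is judged:
By the outcome, as a careful person would: the job done as asked, in the order asked, and still so for the second after the job is handed in, with the robot touching nothing.
It also fails if it takes over 54 s, if anything falls off the work surface, if the arm or the gripper's body presses on something with over 40 N, if the wrist force passes 120 N, or if a joint passes its speed limit or range.

### The arm

A 6-joint arm with a two-finger parallel gripper is mounted at the origin on a cart in front of the work surface, level with it; the furniture and walls round the work are solid. World frame = base frame: x ahead of the robot, y to its left, z up, the work surface at z = 0. Lengths are in mm, angles in rad, forces in N, time in s.
With the tool pointing down it reaches from about 275 to 750 mm from the base axis. Payload 10.2 kg.
Tool frame: the origin (TCP) lies at the very end of the fingers, on their centre line; the grasp point (between the pads) lies 19 mm behind it; x points along the fingers, y is the direction in which the jaws open and shut, and the axes are right-handed (so a half turn about x gives the same grasp; the last joint's range is limited). The gripper opens to 85 mm and grips with 20 to 120 N. Pads are 22 mm wide; open, the fingers measure 114 mm over their backs; the gripper's body (76 mm by 85 mm) begins 54 mm behind the grasp point. The pads swing forward as they close: fully open they stand 13 mm farther back than shut.
Start: joints at [-1.493, 0.313, 1.498, -0, 1.331, -0.223], TCP at [155.536, -501.438, 231.294] pointing down, gripper open.
Joint ranges: [-2.94, 2.94], [-0.97, 2.17], [0.19, 2.56], [-1.23, 4.37], [0.02, 3.11], [-2.88, 2.88]. Speed limits (rad/s): [2.39, 2.39, 3.01, 3.14, 3.14, 3.14].

### API

Orientations are given as a unit quaternion [w, x, y, z].
In Python, from rig import ctrl, viewer, order gives the robot as it stands. The module is installed in compiled form; this text tells all that it offers.
- The arm moves only by the tool carry_out, never from a script. Its argument "deltas" is a list of rows, each a list of 7 numbers: the gripper command: -1 is fully open, 1 is shut, values between are in proportion, then the shift along the tool's x, y, z in mm, then the turn, a rotation vector about the tool's x, y, z in degrees. A call has exactly 5 rows; each row is the pose to reach, as a shift and turn from the pose commanded when the call began, along the tool's axes at that moment; what a row does not reach only later rows make up. A row lasts 1/8 s, in which the tool goes at most 62.5 mm and 10.7 degrees, less where a joint would pass 70% of its speed; a pose out of reach is approached as far as the arm can. A call with a gripper value outside its range is refused whole. The fingers move at their own pace and stop on an object; "newtons" is the grip in N (left out, the last holds). Time passes only in rows, so rows that repeat a pose let the fingers close, or fill a call up. It gives the time, the measured TCP pose, the force and the opening at its end, in the units of the state.
- ctrl.sense(): the state, without advancing time (a new reading comes with each control period).
- viewer.capture(name): name is "side" or "top" or "wrist"; returns the picture (480x640x3 uint8, red, green, blue); there is no depth.
- viewer.calibration(name): a dict with "fx", "fy", "cx", "cy" (pixels), "xyz" and "attitude" of the camera in the world; the wrist camera has in their place "T_tool_cam" (4x4, takes a point from camera to tool coordinates, whose origin is the TCP and whose axes are the tool frame's). Camera axes: x right, y down, z forward; pixel columns grow to the right and rows downward; lengths in mm; the calibration is good to about 2 mm. A picture is of the moment at which its call begins: read the wrist's pose just before it. calibration takes no time and is no camera call.
- order.finish_job(): hands the job in, once; it reports no verdict.
The state is a dict: "time_s": time; "joints": joint angles; "dq": joint speeds; "tau": joint torques, N m; "eef_pos": TCP position; "ee_rot": TCP orientation; "force": force on the tool from outside, world axes, zero at the start; "wrist_torque": the same for the moment, N m; "grip_width": opening from 0.0 (shut) to 1.0 (fully open).
Only numpy, scipy, OpenCV 4.12 (cv2) and the standard library are available. Lean on these libraries where they do the work, as an engineer would, in place of code of your own. Each camera call takes 0.05 s, during which the arm holds its last target. There are 200 camera calls.

## Working session

There is one attempt and no reset: what is moved stays moved. The work goes in short steps, Python scripts to look and compute and a tool call to move; the robot and the scene stay as the last step left them, time stands still between calls to the robot, and variables do not carry over. Pictures are saved under pics/ and viewed, about 8 in all and at most 12, crops included, and the job is handed in when it is done.

Besides the shell and the picture viewer there is one more tool, called in YAML: its name, and indented under it one key for each argument. carry_out: Moves the arm, as the interface text tells. Its arguments: {"type":"object","properties":{"deltas":{"type":"array"},"newtons":{"type":"number"}},"required":["deltas"]}

```bash
mkdir -p pics; cat > h.py <<'E'
import numpy as np, cv2
from scipy.spatial.transform import Rotation as R
from rig import ctrl, viewer, order
def rot(q): return R.from_quat([q[1],q[2],q[3],q[0]]).as_matrix()
def cam(name,s=None):
    c=viewer.calibration(name)
    if 'T_tool_cam' in c:
        T=np.array(c['T_tool_cam']); s=s or ctrl.sense(); A=rot(s['ee_rot'])
        return c, A@T[:3,:3], A@T[:3,3]+np.array(s['eef_pos'])
    a=np.array(c['attitude']); 
    return c,(rot(a) if a.size==4 else a), np.array(c['xyz'])
def ray(name,u,v,z,s=None):
    c,A,o=cam(name,s); d=A@np.array([(u-c['cx'])/c['fx'],(v-c['cy'])/c['fy'],1]); return o+d*(z-o[2])/d[2]
def proj(name,p,s=None):
    c,A,o=cam(name,s); q=A.T@(np.array(p)-o); return np.array([c['fx']*q[0]/q[2]+c['cx'],c['fy']*q[1]/q[2]+c['cy']])
def shot(name,f):
    im=viewer.capture(name); cv2.imwrite('pics/'+f,cv2.cvtColor(im,cv2.COLOR_RGB2BGR)); return im
E
python3 - <<'E'
from h import *
s=ctrl.sense();print(s)
shot('side','side0.png');shot('top','top0.png')
for n in('side','top','wrist'):print(n,viewer.calibration(n))
print(rot(s['ee_rot']).round(3))
E
```

```text
{'time_s': 0.0, 'joints': array([-1.49342120e+00,  3.13435404e-01,  1.49843840e+00,  3.34689860e-06,
        1.33100093e+00, -2.23402364e-01]), 'dq': array([-0.00201763,  0.00221963,  0.00016518,  0.00027964,  0.00110316,
       -0.00011961]), 'tau': array([ 1.31605288e-03, -4.12265611e+01, -2.59742653e+01, -1.28645052e-04,
        4.15742790e-03, -5.83908005e-06]), 'eef_pos': array([ 155.50557326, -501.17087688,  230.74205012]), 'ee_rot': array([ 0.10548821,  0.69915971,  0.1063922 , -0.69909129]), 'force': array([0.38793985, 0.29496982, 0.41331391]), 'wrist_torque': array([-0.01189765, -0.03178678, -0.00721745]), 'grip_width': 0.9955699336319671}
side {'fx': 596.006970201743, 'fy': 596.006970201743, 'cx': 316.0188545081276, 'cy': 239.31102821705954, 'xyz': array([-509.36337912,  467.76708389,  957.49821471]), 'attitude': array([ 0.23015854, -0.41902616,  0.78205678, -0.39978909])}
top {'fx': 555.059877721686, 'fy': 555.059877721686, 'cx': 318.1368797182226, 'cy': 235.49889633884433, 'xyz': array([-129.97126642, -367.18169972, 1648.62573854]), 'attitude': array([-0.17045346,  0.76250812, -0.61051986,  0.12958581])}
wrist {'fx': 410.9366219286685, 'fy': 410.9366219286685, 'cx': 320.34915783314, 'cy': 236.62742241264002, 'T_tool_cam': array([[ 6.46872864e-04, -3.02501669e-01,  9.53148636e-01,
        -1.42081887e+02],
       [ 9.99999781e-01,  3.26296674e-04, -5.75112226e-04,
        -1.84494543e-02],
       [-1.37036822e-04,  9.53148799e-01,  3.02501814e-01,
        -7.79817968e+01],
       [ 0.00000000e+00,  0.00000000e+00,  0.00000000e+00,
         1.00000000e+00]])}
[[-0.     0.296 -0.955]
 [ 0.001 -0.955 -0.296]
 [-1.    -0.001 -0.   ]]
```

View pics/side0.png

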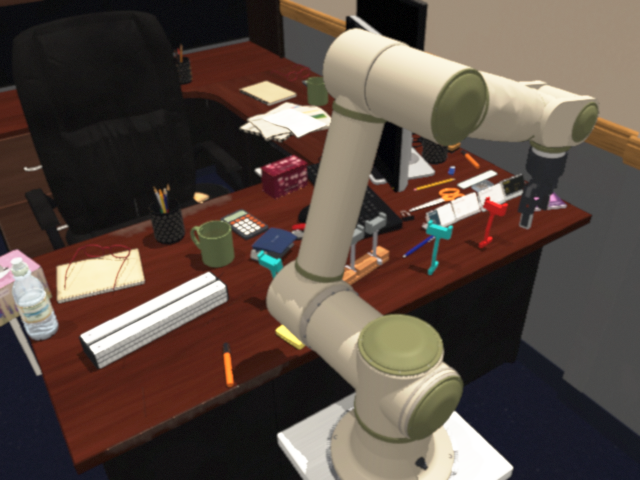

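View pics/top0.png

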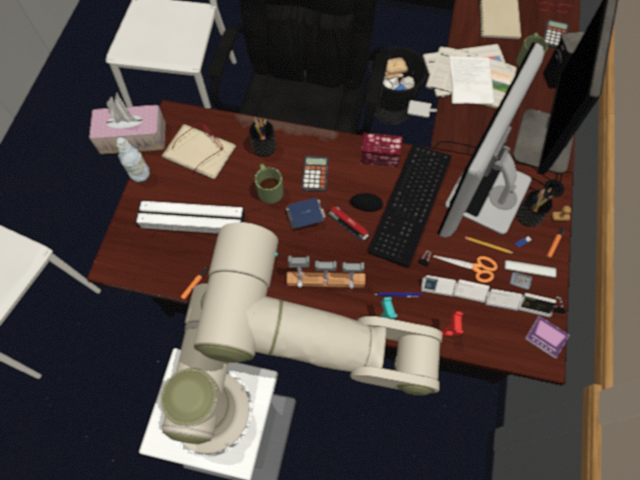

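Side: rail at about (155,318), rest at (365,265), partly hidden by the arm. Top: rail at (190,217), rest at (326,280) with three heads above it near (298,260), (326,266) and (352,266); a blue-handled stapler lies behind the rest.

```bash
python3 - <<'E'
from h import *
im=cv2.imread('pics/top0.png')
a=cv2.resize(im[245:305,270:385],None,fx=5,fy=5,interpolation=cv2.INTER_CUBIC)
b=cv2.resize(im[190:245,125:255],None,fx=4.5,fy=4.5,interpolation=cv2.INTER_CUBIC)
o=np.zeros((a.shape[0]+b.shape[0],max(a.shape[1],b.shape[1]),3),np.uint8);o[:a.shape[0],:a.shape[1]]=a;o[a.shape[0]:,:b.shape[1]]=b
cv2.imwrite('pics/c1.png',o)
for n,u,v,z in [('rest l',287,280,29),('rest r',365,281,29),('h1',298,260,112),('h2',326,266,112),('h3',352,266,112),('rail l',138,215,48),('rail r',243,217,48)]: print(n,ray('top',u,v,z).round())
E
```

```text
rest l [ 425. -125.   29.]
rest r [ 474. -362.   29.]
h1 [ 465. -154.  112.]
h2 [ 464. -240.  112.]
h3 [ 481. -315.  112.]
rail l [530. 398.  48.]
rail r [597.  64.  48.]
```

View pics/c1.png

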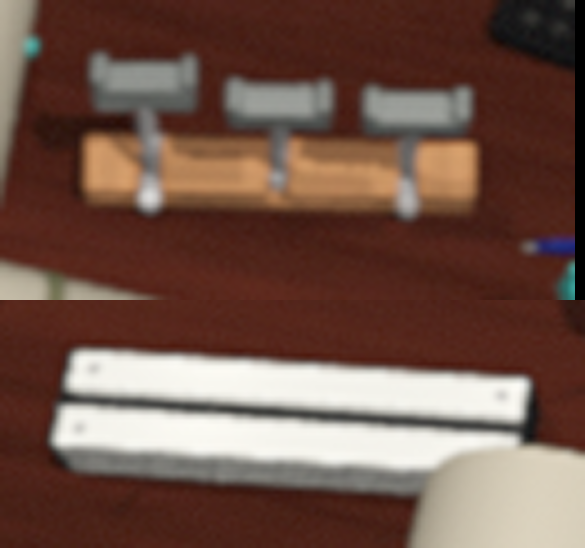

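Enlarged crop: left head (145,80) is offset backwards against the other two, so it looks bent. The middle one (278,180) shows no wing at the front, so it looks snapped; the right one looks sound. I'll move above the rest and check from close by.

carry_out:
  deltas:
    - [-1, -10, -23, -51, -10, 0, 0]
    - [-1, -20, -46, -102, -20, 0, 0]
    - [-1, -30, -69, -153, -30, 0, 0]
    - [-1, -40, -92, -204, -40, 0, 0]
    - [-1, -50, -115, -255, -50, 0, 0]

```text
time_s: 0.72
eef_pos: [366.1, -314.6, 281.5]
ee_rot: [-0.393, -0.588, -0.393, 0.588]
force: [0.7, -0.1, -0.1]
grip_width: 1.004
```

```bash
cat >> h.py <<'E'
def go(p,ang,s=None):
    # tool-frame shift and turn to reach p, tool down, tool y at ang deg
    s=s or ctrl.sense(); A=rot(s['ee_rot']); a=np.radians(ang)
    y=np.array([np.cos(a),np.sin(a),0]); x=np.array([0,0,-1.]); B=np.c_[x,y,np.cross(x,y)]
    print('at',np.round(s['eef_pos'],1),'yaw',np.degrees(np.arctan2(A[1,1],A[0,1])).round(2),'F',np.round(s['force'],1),'w',round(s['grip_width'],3),'t',round(s['time_s'],2),'q',np.round(s['joints'],2))
    print('shift',(A.T@(np.array(p)-s['eef_pos'])).round(1),'turn',np.degrees(R.from_matrix(A.T@B).as_rotvec()).round(2))
E
python3 -c "
from h import *
go([458,-235,300],11.7)"
```

```text
at [ 366.1 -314.6  281.5] yaw -22.45 F [ 0.7 -0.1 -0.1] w 1.004 t 0.72 q [-0.95  0.19  1.53  0.    1.43 -0.56]
shift [ -18.5   54.6 -108.6] turn [-3.415e+01 -1.000e-02  1.000e-02]
```

carry_out:
  deltas:
    - [-1, -4, 12, -25, -8, 0, 0]
    - [-1, -8, 25, -50, -17, 0, 0]
    - [-1, -13, 38, -75, -26, 0, 0]
    - [-1, -18, 55, -109, -34, 0, 0]
    - [-1, -18, 55, -109, -34, 0, 0]

```text
time_s: 1.35
eef_pos: [459.0, -235.5, 299.2]
ee_rot: [0.547, 0.448, 0.547, -0.448]
force: [-0.8, -0.5, -0.3]
grip_width: 1.002
```

```bash
python3 -c "
from h import *
go([458,-235,300],11.7)
shot('wrist','w1.png')"
```

```text
at [ 459.  -235.5  299.2] yaw 11.44 F [-0.8 -0.5 -0.3] w 1.002 t 1.35 q [-0.7   0.25  1.4   0.    1.49 -0.9 ]
shift [-0.8 -0.9 -0.7] turn [-0.26 -0.02 -0.  ]
```

View pics/w1.png

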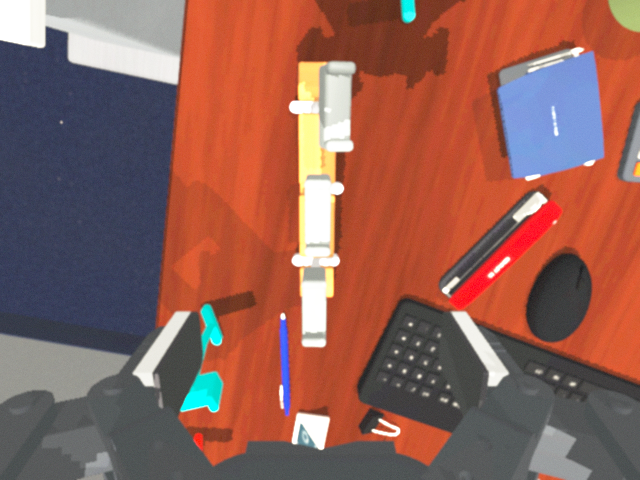

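The wrist view agrees. Top hanger (335,105) has a head leaning right, so it is bent. The middle one shows only a right wing at (337,188), so it is snapped. The bottom one (314,307) has both wing ends at (298,260) and (333,261) and an upright head, so it is sound.

```bash
python3 - <<'E'
from h import *
im=cv2.imread('pics/w1.png'); hsv=cv2.cvtColor(im,cv2.COLOR_BGR2HSV)
m=((hsv[...,1]<60)&(hsv[...,2]>90)).astype(np.uint8); m[:, :285]=0;m[:,360:]=0;m[355:]=0;m[:225]=0
ys,xs=np.nonzero(m)
for v in range(240,352,4):
    r=np.nonzero(m[v])[0]
    if len(r):print(v,r.min(),r.max(),end=' | ')
print()
a=ray('wrist',297,261,17);b=ray('wrist',335,261,17);print('wing',a,b,(a+b)/2)
c=ray('wrist',315,346,140);print(c, ray('wrist',314,275,136))
for p in [(299,62),(324,62),(300,296),(333,296)]: print(ray('wrist',*p,29.5).round(1))
E
```

```text
240 305 329 | 244 306 328 | 248 305 329 | 252 304 329 | 256 293 337 | 260 292 339 | 264 293 337 | 268 305 323 | 272 304 324 | 276 304 324 | 280 303 324 | 284 302 326 | 288 302 326 | 292 302 325 | 296 302 325 | 300 302 325 | 304 302 325 | 308 302 325 | 312 302 325 | 316 302 325 | 320 302 325 | 324 302 325 | 328 302 325 | 332 302 325 | 336 303 325 | 340 302 325 | 344 302 325 | 
wing [ 450.0829048  -324.61196173   17.        ] [ 491.19803815 -316.4089093    17.        ] [ 470.64047148 -320.51043551   17.        ]
[ 476.59868327 -348.98977017  140.        ] [ 463.72329314 -287.58369286  136.        ]
[ 416.5 -125.6   29.5]
[ 439.1 -121.    29.5]
[ 460.5 -359.7   29.5]
[ 496.1 -352.6   29.5]
```

```bash
python3 -c "
from h import *
go([470.3,-319.5,175],11.3)"
```

```text
at [ 458.2 -236.3  298.9] yaw 11.28 F [-0.5  0.6  0. ] w 1.001 t 1.4 q [-0.7   0.25  1.4  -0.    1.49 -0.9 ]
shift [123.9  -4.3  84. ] turn [-0.02 -0.03  0.03]
```

carry_out:
  deltas:
    - [-1, 15, -2, 35, 0, 0, 0]
    - [-1, 50, -4, 84, 0, 0, 0]
    - [-1, 90, -4, 84, 0, 0, 0]
    - [-1, 124, -4, 84, 0, 0, 0]
    - [-1, 124, -4, 84, 0, 0, 0]

```text
time_s: 2.02
eef_pos: [468.8, -319.8, 173.2]
ee_rot: [0.544, 0.449, 0.548, -0.449]
force: [0.7, 0.1, 0.4]
grip_width: 1.001
```

```bash
python3 -c "
from h import *
go([470.3,-319.5,107],11.3)
shot('wrist','w2.png')
for z in (12,22,136): print(z,proj('wrist',[470.3,-319.5,z]))"
```

```text
at [ 468.8 -319.8  173.2] yaw 11.11 F [0.7 0.1 0.4] w 1.001 t 2.02 q [-0.81  0.46  1.45 -0.    1.24 -1.  ]
shift [66.1  1.7  0.2] turn [-0.19 -0.25  0.17]
12 [320.7912944  211.87397375]
22 [320.80587494 215.16649648]
136 [321.0722552  275.31947467]
```

View pics/w2.png

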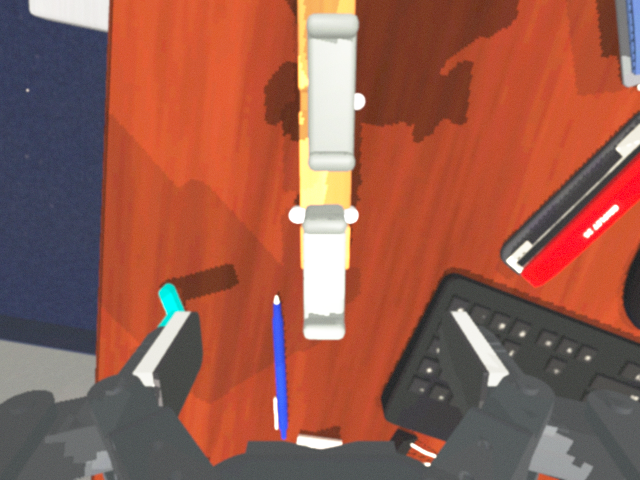

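Close view: head spans (303–345, 207–340), wing ends at (297,215) and (351,215), all about 3 px right of prediction and square to the jaws. I'll descend and grip.

carry_out:
  deltas:
    - [-1, 30, 3, 0, 0, 0, 0]
    - [-1, 66, 3, 0, 0, 0, 0]
    - [-1, 66, 3, 0, 0, 0, 0]
    - [1, 66, 3, 0, 0, 0, 0]
    - [1, 66, 3, 0, 0, 0, 0]
  newtons: 60

```text
time_s: 2.7
eef_pos: [473.9, -320.1, 111.2]
ee_rot: [0.548, 0.449, 0.545, -0.449]
force: [0.1, 0.1, 0.2]
grip_width: 0.603
```

carry_out:
  deltas:
    - [1, 0, 0, 0, 0, 0, 0]
    - [1, 0, 0, 0, 0, 0, 0]
    - [1, 0, 0, 0, 0, 0, 0]
    - [1, 0, 0, 0, 0, 0, 0]
    - [1, 0, 0, 0, 0, 0, 0]

```text
time_s: 3.32
eef_pos: [473.5, -319.7, 109.9]
ee_rot: [0.547, 0.449, 0.546, -0.449]
force: [-1.4, 0.3, 6.0]
grip_width: 0.226
```

```bash
python3 -c "
from h import *
go([470.3,-319.5,107],11.3);print(ctrl.sense()['wrist_torque'])"
```

```text
at [ 473.5 -319.7  109.9] yaw 11.24 F [-1.4  0.3  6. ] w 0.226 t 3.33 q [-0.8   0.53  1.51 -0.    1.1  -0.99]
shift [ 2.9 -3.1 -0.8] turn [-0.06  0.05 -0.02]
[0.00801166 0.19214964 0.04306271]
```

carry_out:
  deltas:
    - [1, -8, 0, 0, 0, 0, 0]
    - [1, -30, 0, 0, 0, 0, 0]
    - [1, -75, 0, 0, 0, 0, 0]
    - [1, -125, 0, 0, 0, 0, 0]
    - [1, -160, 0, 0, 0, 0, 0]

```text
time_s: 3.95
eef_pos: [473.4, -319.3, 271.7]
ee_rot: [0.547, 0.449, 0.546, -0.449]
force: [0.0, -0.3, -2.0]
grip_width: 0.221
```

```bash
python3 - <<'E'
from h import *
shot('wrist','w3.png');im=shot('top','top1.png')
go([550,225,270],101.3)
b=cv2.cvtColor(im,cv2.COLOR_RGB2BGR)
a=cv2.resize(b[185:245,125:260],None,fx=5,fy=5,interpolation=cv2.INTER_CUBIC)
c=cv2.resize(cv2.imread('pics/w3.png')[0:480,150:490],None,fx=.6,fy=.6)
o=np.zeros((600,680,3),np.uint8);o[:300,:675]=a;o[300:588,:c.shape[1]]=c;cv2.imwrite('pics/c2.png',o)
E
```

```text
at [ 474.1 -320.   273.3] yaw 11.24 F [ 0.1 -0.4 -1.4] w 0.219 t 4.05 q [-0.8   0.39  1.28  0.    1.46 -0.99]
shift [   1.1  180.7 -519.8] turn [-9.006e+01  4.300e-01  8.000e-02]
```

View pics/c2.png

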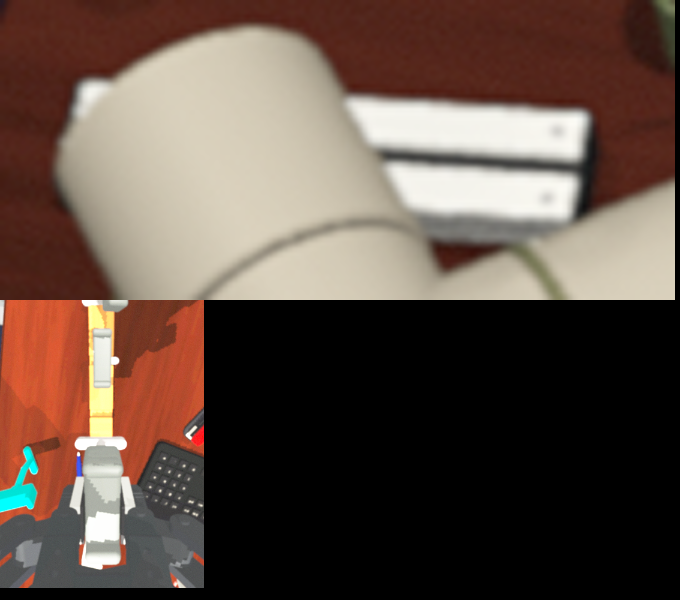

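Hanger is held square in the gripper, with both wings visible in the lower wrist picture around (100,443). Right end of the rail slot is at crop (580,163). Now over to the rail, turning 90°.

carry_out:
  deltas:
    - [1, 0, 12, -35, -7, 0, 0]
    - [1, 0, 29, -85, -16, 0, 0]
    - [1, 0, 47, -137, -26, 0, 0]
    - [1, 0, 65, -190, -36, 0, 0]
    - [1, 0, 84, -242, -46, 0, 0]

```text
time_s: 4.68
eef_pos: [508.1, -63.7, 268.2]
ee_rot: [0.678, 0.198, 0.68, -0.197]
force: [1.4, -1.2, -1.0]
grip_width: 0.226
```

```bash
python3 -c "
from h import *
print(ray('top',138.3,211.6,48),ray('top',242.1,218.9,48),ray('top',241,217.6,48))
go([550,225,270],101.3)"
```

```text
[542.02947946 401.89817412  48.        ] [589.49253594  64.46220337  48.        ] [593.23514528  69.23248937  48.        ]
at [508.1 -63.7 268.2] yaw 57.55 F [ 1.4 -1.2 -1. ] w 0.226 t 4.67 q [-0.35  0.26  1.47  0.    1.41 -1.36]
shift [  -1.7  266.1 -119.5] turn [-4.375e+01 -1.100e-01 -3.000e-02]
```

carry_out:
  deltas:
    - [1, 0, 53, -24, -8, 0, 0]
    - [1, 0, 107, -48, -17, 0, 0]
    - [1, 0, 160, -72, -26, 0, 0]
    - [1, 0, 213, -96, -34, 0, 0]
    - [1, 0, 266, -120, -42, 0, 0]

```text
time_s: 5.3
eef_pos: [551.2, 224.9, 268.0]
ee_rot: [0.704, -0.059, 0.705, 0.059]
force: [-0.2, -1.2, -1.5]
grip_width: 0.223
```

```bash
python3 -c "
from h import *
im=shot('wrist','w4.png');s=ctrl.sense()
go([566.5,234,200],98.4)
print(proj('wrist',[566.5,234,48],s))"
```

```text
at [550.7 230.9 267.4] yaw 100.1 F [-2.   5.8 -2.5] w 0.226 t 5.35 q [ 0.2   0.46  1.2   0.    1.49 -1.55]
shift [67.4  0.  16.2] turn [ 1.7  -0.12 -0.18]
[319.47099796 213.98912865]
```

View pics/w4.png

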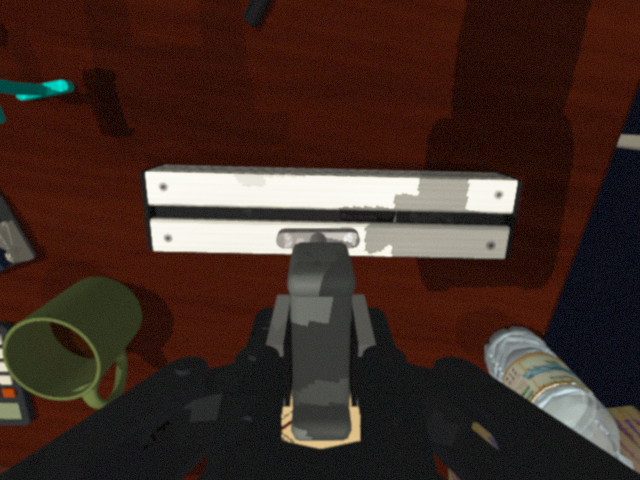

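Picture: rail spans (147–518, 170–258), slot along v≈213, foot held at (318,238). A darker stretch of slot at u≈340–396 is about 53 mm long, so it may be the opening. The arm was still settling, so I'll retake it and measure.

```bash
python3 - <<'E'
from h import *
s=ctrl.sense();im=shot('wrist','w5.png')
print(s['eef_pos'],ctrl.sense()['eef_pos'])
g=cv2.cvtColor(im,cv2.COLOR_RGB2GRAY)
cr=g[150:270,130:530]; cr=np.clip(cr.astype(float)**.5*16,0,255).astype(np.uint8)
z=np.clip(g[200:228,280:460].astype(float)*5,0,255).astype(np.uint8)
o=np.zeros((400,800),np.uint8);o[:240]=cv2.resize(cr,(800,240));o[250:374,:]=cv2.resize(z,(800,124),interpolation=cv2.INTER_CUBIC)
cv2.imwrite('pics/c3.png',o)
L=[]
for u in range(165,505,4):
    c=g[190:240,u].astype(int); d=np.diff(c); t=np.argmin(d[:30]); b=t+np.argmax(d[t:]); 
    L.append((u,190+t+.5,190+b+.5))
L=np.array(L)
for k in (1,2):
    q=np.polyfit(L[:,0],L[:,k],1)
    for _ in range(4):
        m=abs(np.polyval(q,L[:,0])-L[:,k])<2; q=np.polyfit(L[m,0],L[m,k],1)
    print('edge',k,q,m.sum(),[ray('wrist',u,np.polyval(q,u),48,s).round(1) for u in (165,330,500)])
E
```

```text
[550.69791025 230.93734609 267.39796706] [550.67562336 227.70523359 267.24226767]
edge 1 [3.29888117e-02 1.97842752e+02] 73 [array([581. ,  95.6,  48. ]), array([560. , 242.5,  48. ]), array([538.2, 395.7,  48. ])]
edge 2 [2.90283233e-02 2.11866058e+02] 83 [array([593.4,  96.4,  48. ]), array([571.7, 244.7,  48. ]), array([549.1, 399.2,  48. ])]
```

View pics/c3.png

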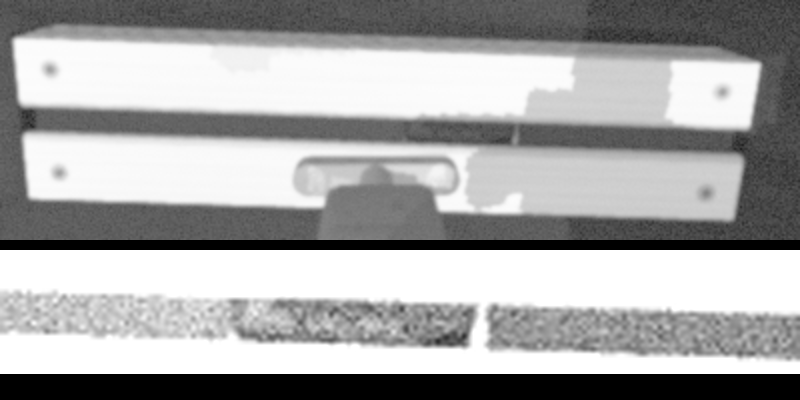

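The gamma-boosted strip shows the opening: a darker slot stretch from u≈333 to u≈387 (strip x 235–478). I'll aim to enter the slot about 40 mm before it, then feel along.

```bash
python3 - <<'E'
from h import *
s=ctrl.sense(); s0=dict(s); s0['eef_pos']=np.array([550.7,230.9,267.4])
for u in (333,360.2,387.5):print(ray('wrist',u,222.5,40,s0).round(1))
d=np.array([np.cos(np.radians(98.2)),np.sin(np.radians(98.2)),0])
c=ray('wrist',360.2,222.5,40,s0); m=np.array([565.8,243.6,0])
t=(c-m)@d; p=m+(t-40)*d; print('opening t',t,m+t*d,'insert foot',p)
z=np.array([d[1],-d[0],0]); q=p+2.0*z; q[2]=156; print('tcp',q); go(q,98.2)
E
```

```text
[574.4 247.6  40. ]
[570.1 272.7  40. ]
[565.8 297.8  40. ]
opening t 28.15252441052589 [561.78463546 271.4646995    0.        ] insert foot [567.48979281 231.87365027   0.        ]
tcp [569.46934527 232.15890813 156.        ]
at [550.7 227.7 267.2] yaw 99.72 F [-0.4 -0.3 -2.1] w 0.222 t 5.4 q [ 0.2   0.45  1.2   0.    1.49 -1.55]
shift [111.2   1.1  19.6] turn [ 1.52 -0.16 -0.08]
```

carry_out:
  deltas:
    - [1, 25, 1, 10, 1.5, 0, 0]
    - [1, 60, 1, 20, 1.5, 0, 0]
    - [1, 95, 1, 20, 1.5, 0, 0]
    - [1, 111, 1, 20, 1.5, 0, 0]
    - [1, 111, 1, 20, 1.5, 0, 0]

```text
time_s: 6.02
eef_pos: [570.7, 226.9, 157.5]
ee_rot: [0.705, -0.048, 0.706, 0.047]
force: [-0.0, 0.1, -1.2]
grip_width: 0.222
```

```bash
python3 - <<'E'
from h import *
for i in range(3): viewer.capture('top')
s=ctrl.sense(); im=shot('wrist','w6.png'); go([569.5,232.2,156],98.2)
g=cv2.cvtColor(im,cv2.COLOR_RGB2GRAY)
cr=np.clip(g[150:300,220:460].astype(float)**.5*16,0,255).astype(np.uint8)
cv2.imwrite('pics/c4.png',cv2.resize(cr,(800,500),interpolation=cv2.INTER_CUBIC))
E
```

```text
at [571.7 227.2 159.8] yaw 97.73 F [ 0.4 -1.4 -1.3] w 0.222 t 6.22 q [ 0.19  0.57  1.31  0.    1.26 -1.52]
shift [ 3.8  5.2 -1.5] turn [-0.47  0.14 -0.01]
```

View pics/c4.png

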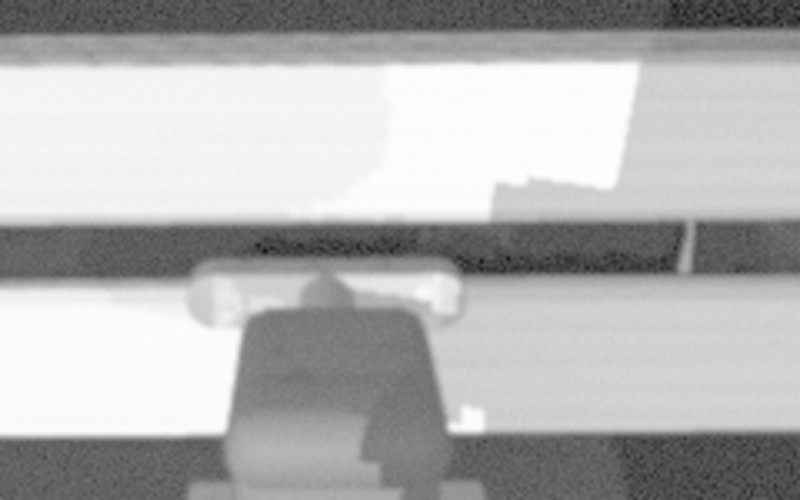

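Upper and lower slot edges are at crop y≈225/275 and the foot at y≈257–327, just above the slot. Working out both in the tool frame, the foot needs −1 mm in tool z and −0.5°. The opening's far end (bright line at crop x 688) puts it about 45 mm along +y. I'll lower into the slot now.

carry_out:
  deltas:
    - [1, 0, 0, -1, -0.5, 0, 0]
    - [1, 5, 0, -1, -0.5, 0, 0]
    - [1, 10, 0, -1, -0.5, 0, 0]
    - [1, 15, 0, -1, -0.5, 0, 0]
    - [1, 18, 0, -1, -0.5, 0, 0]

```text
time_s: 6.85
eef_pos: [570.1, 227.0, 139.8]
ee_rot: [0.705, -0.051, 0.705, 0.051]
force: [-1.0, -1.1, -1.0]
grip_width: 0.222
```

carry_out:
  deltas:
    - [1, 1, 0, 0, 0, 0, 0]
    - [1, 2, 0, 0, 0, 0, 0]
    - [1, 3, 0, 0, 0, 0, 0]
    - [1, 4, 0, 0, 0, 0, 0]
    - [1, 4, 0, 0, 0, 0, 0]

```text
time_s: 7.48
eef_pos: [570.7, 227.0, 137.9]
ee_rot: [0.706, -0.051, 0.705, 0.051]
force: [-2.1, -1.0, 8.2]
grip_width: 0.224
```

Foot is in the slot resting on the infill (underside about 40 mm, 8 N). Now slide along.

carry_out:
  deltas:
    - [1, 0, 6, 0, 0, 0, 0]
    - [1, 0, 13, 0, 0, 0, 0]
    - [1, 0, 20, 0, 0, 0, 0]
    - [1, 0, 27, 0, 0, 0, 0]
    - [1, 0, 34, 0, 0, 0, 0]

```text
time_s: 8.1
eef_pos: [566.0, 260.3, 137.3]
ee_rot: [0.706, -0.051, 0.704, 0.05]
force: [1.0, -3.6, 5.9]
grip_width: 0.219
```

carry_out:
  deltas:
    - [1, 0, 2, 0, 0, 0, 0]
    - [1, 0, 4, 0, 0, 0, 0]
    - [1, 0, 5, 0, 0, 0, 0]
    - [1, 0, 6, 0, 0, 0, 0]
    - [1, 0, 7, 0, 0, 0, 0]

```text
time_s: 8.72
eef_pos: [564.9, 267.1, 137.2]
ee_rot: [0.706, -0.051, 0.705, 0.05]
force: [0.8, -3.9, 4.6]
grip_width: 0.228
```

Still on the infill. Continuing with small steps.

carry_out:
  deltas:
    - [1, 1, 1, 0, 0, 0, 0]
    - [1, 1, 2, 0, 0, 0, 0]
    - [1, 1, 2.5, 0, 0, 0, 0]
    - [1, 1, 3, 0, 0, 0, 0]
    - [1, 1, 3.5, 0, 0, 0, 0]

```text
time_s: 9.35
eef_pos: [564.8, 270.2, 136.8]
ee_rot: [0.706, -0.051, 0.704, 0.05]
force: [0.9, -5.9, 9.2]
grip_width: 0.222
```

carry_out:
  deltas:
    - [1, 0, 0.5, 0, 0, 0, 0]
    - [1, 0, 1, 0, 0, 0, 0]
    - [1, 0, 1.5, 0, 0, 0, 0]
    - [1, 0, 2, 0, 0, 0, 0]
    - [1, 0, 2.5, 0, 0, 0, 0]

```text
time_s: 9.98
eef_pos: [563.1, 273.7, 134.9]
ee_rot: [0.705, -0.051, 0.706, 0.051]
force: [0.7, -1.0, -2.4]
grip_width: 0.224
```

The force vanished, so the foot is over the opening. Now press down.

carry_out:
  deltas:
    - [1, 1, 0.5, 0, 0, 0, 0]
    - [1, 2, 0.5, 0, 0, 0, 0]
    - [1, 3, 0.5, 0, 0, 0, 0]
    - [1, 4, 0.5, 0, 0, 0, 0]
    - [1, 4, 0.5, 0, 0, 0, 0]

```text
time_s: 10.6
eef_pos: [563.3, 274.0, 131.2]
ee_rot: [0.705, -0.051, 0.705, 0.051]
force: [-0.8, 0.1, -1.0]
grip_width: 0.224
```

carry_out:
  deltas:
    - [1, 2, 0, 0, 0, 0, 0]
    - [1, 4, 0, 0, 0, 0, 0]
    - [1, 6, 0, 0, 0, 0, 0]
    - [1, 8, 0, 0, 0, 0, 0]
    - [1, 8, 0, 0, 0, 0, 0]

```text
time_s: 11.22
eef_pos: [563.8, 274.0, 124.0]
ee_rot: [0.706, -0.051, 0.705, 0.051]
force: [-0.4, -1.5, 7.3]
grip_width: 0.221
```

Underside is at about 26 mm with 8.5 N, matching the spring. I'll press 3 mm more, then make the quarter turn about the stem (compensating for the hanger's small offset from the TCP).

carry_out:
  deltas:
    - [1, 1, 0, 0, 0, 0, 0]
    - [1, 2, 0, 0, 0, 0, 0]
    - [1, 3, 0, 0, 0, 0, 0]
    - [1, 3, 0, 0, 0, 0, 0]
    - [1, 3, 0, 0, 0, 0, 0]

```text
time_s: 11.85
eef_pos: [563.9, 274.1, 121.5]
ee_rot: [0.706, -0.051, 0.705, 0.051]
force: [-1.6, -1.0, 8.7]
grip_width: 0.221
```

carry_out:
  deltas:
    - [1, 0, -0.4, 0.1, 10, 0, 0]
    - [1, 0, -0.9, 0.2, 20, 0, 0]
    - [1, 0, -1.3, 0.2, 30, 0, 0]
    - [1, 0, -1.8, 0.1, 40, 0, 0]
    - [1, 0, -1.8, 0.1, 40, 0, 0]

```text
time_s: 12.48
eef_pos: [563.9, 272.9, 121.5]
ee_rot: [0.68, 0.195, 0.68, -0.193]
force: [-1.7, 0.6, 9.2]
grip_width: 0.223
```

```bash
python3 -c "
from h import *
go([563.7,274,121],8.2);print(ctrl.sense()['wrist_torque'])"
```

```text
at [563.9 272.9 121.5] yaw 58.13 F [-1.7  0.6  9.2] w 0.223 t 12.47 q [ 0.26  0.63  1.31  0.    1.2  -0.75]
shift [ 0.5  0.8 -0.8] turn [ 4.993e+01 -3.000e-02 -1.200e-01]
[0.43813572 0.46298588 0.06599988]
```

carry_out:
  deltas:
    - [1, 0, -0.4, 0.1, 10, 0, 0]
    - [1, 0, -0.9, 0.2, 20, 0, 0]
    - [1, 0, -1.3, 0.2, 30, 0, 0]
    - [1, 0, -1.8, 0.1, 40, 0, 0]
    - [1, 0, -2.2, -0.1, 50, 0, 0]

```text
time_s: 13.1
eef_pos: [563.2, 271.4, 121.8]
ee_rot: [0.534, 0.466, 0.533, -0.463]
force: [-1.1, 3.0, 8.9]
grip_width: 0.225
```

carry_out:
  deltas:
    - [1, 0, 0, 0, 0, 0, 0]
    - [1, -2, 0, 0, 0, 0, 0]
    - [1, -4, 0, 0, 0, 0, 0]
    - [1, -6, 0, 0, 0, 0, 0]
    - [1, -6, 0, 0, 0, 0, 0]

```text
time_s: 13.72
eef_pos: [563.1, 270.9, 127.1]
ee_rot: [0.535, 0.464, 0.534, -0.462]
force: [1.3, 2.0, 5.1]
grip_width: 0.225
```

```bash
python3 -c "
from h import *
go([563.7,274,121],8.2);print(ctrl.sense()['wrist_torque'])"
```

```text
at [563.1 270.9 127.1] yaw 8.24 F [1.3 2.  5.1] w 0.225 t 13.72 q [0.26 0.62 1.31 0.   1.21 0.12]
shift [ 6.1  1.  -2.9] turn [ 0.04 -0.05 -0.15]
[ 0.62787477 -0.51914688  0.04537709]
```

carry_out:
  deltas:
    - [1, -1, 0, 0, 0, 0, 0]
    - [1, -2, 0, 0, 0, 0, 0]
    - [1, -3, 0, 0, 0, 0, 0]
    - [1, -3, 0, 0, 0, 0, 0]
    - [1, -3, 0, 0, 0, 0, 0]

```text
time_s: 14.35
eef_pos: [562.0, 270.3, 128.0]
ee_rot: [0.534, 0.462, 0.535, -0.463]
force: [3.0, 3.5, -13.1]
grip_width: 0.217
```

The pull-up stopped at underside 30 mm with −13 N, so it is locked. I'll ease off, release and retreat upward.

carry_out:
  deltas:
    - [1, 1.5, 0, 0, 0, 0, 0]
    - [0.3, 1.5, 0, 0, 0, 0, 0]
    - [-0.4, 1.5, 0, 0, 0, 0, 0]
    - [-1, 1.5, 0, 0, 0, 0, 0]
    - [-1, 1.5, 0, 0, 0, 0, 0]

```text
time_s: 14.98
eef_pos: [562.5, 270.4, 128.0]
ee_rot: [0.535, 0.463, 0.535, -0.463]
force: [-0.1, 0.9, 1.0]
grip_width: 0.96
```

carry_out:
  deltas:
    - [-1, 0, 0, 0, 0, 0, 0]
    - [-1, 0, 0, 0, 0, 0, 0]
    - [-1, -30, 0, 0, 0, 0, 0]
    - [-1, -80, 0, 0, 0, 0, 0]
    - [-1, -130, 0, 0, 0, 0, 0]

```text
time_s: 15.6
eef_pos: [562.3, 270.4, 259.2]
ee_rot: [0.535, 0.463, 0.535, -0.463]
force: [-0.3, 0.5, 0.3]
grip_width: 1.001
```

carry_out:
  deltas:
    - [-1, 0, 0, 0, 0, 0, 0]
    - [-1, 0, 0, 0, 0, 0, 0]
    - [-1, 0, 0, 0, 0, 0, 0]
    - [-1, 0, 0, 0, 0, 0, 0]
    - [-1, 0, 0, 0, 0, 0, 0]

```text
time_s: 16.23
eef_pos: [562.4, 270.4, 257.4]
ee_rot: [0.534, 0.463, 0.535, -0.463]
force: [-0.1, -0.2, -0.7]
grip_width: 0.999
```

```bash
python3 - <<'E'
from h import *
s=ctrl.sense();w=shot('wrist','w7.png');t=shot('top','top2.png');sd=shot('side','side2.png')
print(s['eef_pos'],s['force'],s['grip_width'],s['time_s'])
o=np.zeros((600,800,3),np.uint8);o[:360,:480]=cv2.resize(w,(480,360))
o[:240,480:800]=cv2.resize(sd[200:380,60:300],(320,240)); o[360:600,:720]=cv2.resize(t[190:310,100:400],(600,240)) if 0 else cv2.resize(t[190:310,100:460],(720,240))
cv2.imwrite('pics/c5.png',o[...,::-1])
E
```

```text
[562.42905637 270.37902732 257.36763661] [-0.13710949 -0.22552039 -0.67068187] 0.9989215705004169 16.225
```

View pics/c5.png

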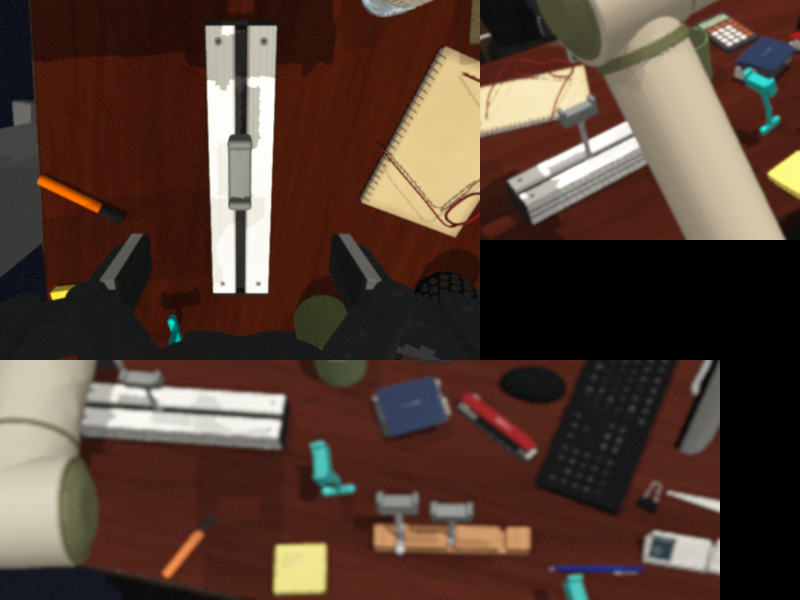

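The hanger stands upright in the rail with its head in line with the slot (wrist view (240,172)). The bent and snapped ones still stand in the rest, at (400,520) and (450,525), and the bystanders are unmoved.

```bash
python3 -c "
from rig import order
print(order.finish_job())"
```

```text
the job is handed in; nothing more can be done
None
```

The sound hanger, which was in the rightmost groove of the rest, is locked upright in the rail with its head in line with the slot. I handed the job in at about 16 s on the robot's clock.

**How it went:** I slid the foot about 46 mm along the infill before it dropped into the hidden opening. I pressed it to about 24 mm above the desk against roughly 9 N, turned it 90°, let it spring up and released it.

**Last checks:**
- **Lock:** An upward pull of 13 N stopped with the foot's underside at about 30 mm, the locked height. I did not test the lock against twisting.
- **Clear of the robot:** After I backed the gripper off, the force reading was about zero.
- **Pictures:** The final views show the hanger upright and in line. The bent and snapped hangers are still standing in the rest, and the other things on the desk look undisturbed. In those pictures the arm hid part of the rail in the side and top views.

None of the checks failed or disagreed.

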